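Take the core blocks from the stock box, dry-lay them in the gluing jig, close the box

TASK

Open the plywood stock box by lifting the pull end of its sliding lid over the stop lip and drawing the lid out of the grooves, and lay the lid flat on the bench, pull bar up. Take out every wooden core block in the box and dry-lay them flat in one row in the corner of the gluing jig: each with a short end flush against the long fence, the first with its long side flush against the short fence, every next one square and tight against its neighbour. Then slide the lid back into its grooves until its end drops home behind the lip, so that no dust or resin gets into the box, and leave the other things on the bench where they are.

Things in the scene. Friction and masses are not known exactly. Their poses are not given: they have to be found in the camera images.
- box: Plywood stock box screwed to the bench, 218 mm (x) x 188 mm (y) x 60 mm high; origin on the bench under its centre, z up. The lid comes out towards the box's -x (its front). Walls 14 mm thick, inside 190 x 160 mm. The lid lies on the wall tops (ledges, z = 44 mm), between two cheeks along the sides, inner faces at y = +-88 mm, tops at z = 55 mm.
- box_grooves (a point): Front end of the box's two grooves, midway between them, at ledge height (box x = 3, y = 0, z = 44 mm). Cap strips over both side edges (underside z = 55 mm, top 60 mm) run only from here to the rear, box x = 3 to 109 mm. The grooves are 11 mm high for the 5 mm lid, so the lid's front end can tilt up by 12 mm about its rear edge. A rear upstand (inner face x = 103 mm) stops the lid behind.
- box_lip (a point): Middle of the top of the stop lip across the box's front (box x = -106, z = 49 mm). The lip is 6 mm thick and stands 5 mm above the ledge: it blocks the front edge of the 5 mm lid until that end is lifted over it.
- box_floor (a point): Centre of the box's inner floor (z = 8 mm). On the floor three spacer cleats 8 mm high run along the box's x and leave two lanes 40 mm wide, centred at y = +-32 mm; up to two blocks lie in each lane.
- lid: Sliding lid of the box, plywood 202 mm (x) x 170 mm (y) x 5 mm, 0.11 kg, loose; origin at the centre of its underside, z up through its top. Closed, its axes lie along the box's. With its front (-x) end tilted up over the lip it slides out to the box's -x; after about 100 mm its rear end is out of the grooves.
- lid_pull (a point): Middle of the top of the lid's dark wooden pull bar, near its front end (lid x = -80, y = 0, z = 27 mm). The bar is 14 mm (lid x) x 70 mm (lid y) and stands 22 mm above the lid.
- jig: Gluing jig fixed to the bench: grey board 12 mm thick (x = -18 to 207, y = -18 to 127 mm) with two aluminium fences 18 mm wide, 20 mm high above the board. Origin on the bench (z = 0) under the fences' inside corner, z up. Long fence: face in the plane y = 0, along the whole board. Short fence: face in the plane x = 0, y = 0 to 100 mm. The blocks lie at positive x and y.
- jig_place0 (a point): Where the centre of the first block's underside belongs, on the board (jig x = 18, y = 40, z = 12 mm): its long sides along the jig's y, its end on the long fence and its side on the short fence. The row grows to the jig's +x, a block every 36 mm.
- block0: Wooden core block 80 mm (x) x 36 mm (y) x 28 mm (z), about 55 g, loose; origin at the centre of its underside. At the start it lies flat on the floor of the box with its x along the box's x. Three or all four of the blocks are present; an absent one reads None. All are alike and may go in any order.
- block1: Wooden core block 80 mm (x) x 36 mm (y) x 28 mm (z), about 55 g, loose; origin at the centre of its underside. At the start it lies flat on the floor of the box with its x along the box's x. Same as block0; may be absent.
- block2: Wooden core block 80 mm (x) x 36 mm (y) x 28 mm (z), about 55 g, loose; origin at the centre of its underside. At the start it lies flat on the floor of the box with its x along the box's x. Same as block0; may be absent.
- block3: Wooden core block 80 mm (x) x 36 mm (y) x 28 mm (z), about 55 g, loose; origin at the centre of its underside. At the start it lies flat on the floor of the box with its x along the box's x. Same as block0; may be absent.
- water: Bystander, to be left alone: water bottle, 66 mm across, 210 mm high; origin at its underside's centre.
- cup: Bystander, to be left alone: clear plastic mixing cup, 86 mm across, 110 mm high; origin at its underside's centre.
- tape: Bystander, to be left alone: roll of tape, 100 mm across, 48 mm high; origin at its underside's centre.
- rosette: Bystander, to be left alone: scalloped plywood disc, 145 mm across, 9 mm thick; origin at its underside's centre.
- brush: Bystander, to be left alone: dust brush, 160 mm head with a 130 mm handle along its x, 54 mm high; origin under the middle of the head.
- roller: Bystander, to be left alone: laminating roller, 80 mm roller at the origin, handle to its -x, 170 mm long, 29 mm high; origin on the bench under the roller's middle.
- sander: Bystander, to be left alone: sanding block, 110 x 60 mm, 39 mm high; origin at its underside's centre.

How it is judged:
By the outcome, as a careful person would: the job done as asked, in the order asked, and still so for the second after the job is handed in, with the robot touching nothing.
Of block0, block1, block2, block3 only 3 to 4 are there at a start; the rules pass over those that are not, and their reading is None.
At some moment in a run one of block0, block1, block2, block3 may be knocked a few centimetres aside while the robot is not near it.
Once in a run the grip may slacken for a moment while it holds something.
It also fails if it takes over 210 s, if anything falls off the work surface, if the arm or the gripper's body presses on something with over 40 N, if the wrist force passes 120 N, or if a joint passes its speed limit or range.

ROBOT

A 6-joint arm with a two-finger parallel gripper is mounted at the origin on the work surface. World frame = base frame: x ahead of the robot, y to its left, z up, the work surface at z = 0. Lengths are in mm, angles in rad, forces in N, time in s.
With the tool pointing down it reaches from about 300 to 775 mm from the base axis. Payload 14.6 kg.
Tool frame: the origin (TCP) lies between the finger pads; the fingertips stand 19 mm ahead of it and the grasp point (between the pads) is the TCP; z points along the fingers, y is the line along which they close (so a half turn about z gives the same grasp; the last joint's range is limited). The gripper opens to 94 mm and grips with 3 to 60 N. Pads are 16 mm wide; open, the fingers measure 119 mm over their backs; the gripper's body (75 mm by 177 mm) begins 78 mm behind the grasp point.
Start: joints at [-1.367, 0.3, 1.521, -0, 1.321, -0.067], TCP at [147.12, -529.948, 224.446] pointing down, gripper open.
Joint ranges: [-3.03, 3.03], [-0.79, 2.21], [0.23, 2.52], [-1.04, 4.18], [0, 3.07], [-2.55, 2.55]. Speed limits (rad/s): [2.22, 2.22, 2.57, 3.14, 3.14, 3.14].

INTERFACE

Orientations are given as [roll, pitch, yaw] about the fixed x, y, z axes, in that order (R = Rz(yaw) Ry(pitch) Rx(roll)).
In Python, from cell import monitor, imaging, job, find_in, trace gives the robot as it stands. The module is installed in compiled form; this text tells all that it offers.
- The arm moves only by the tool arm_command, never from a script. Its argument "steps" is a list of rows, each a list of 5 numbers: the opening, from 0 (shut) to 1 (fully open), then the shift along the tool's x, y, z in mm, then the turn about the tool's z in degrees. In form: [[gripper, dx, dy, dz, turn], ...]. A call has 1 to 20 rows; each row is the pose to reach, as a shift and turn from the pose commanded when the call began, along the tool's axes at that moment; what a row does not reach only later rows make up. A row lasts 1/8 s, in which the tool goes at most 62.5 mm and 10.7 degrees, less where a joint would pass 70% of its speed; a pose out of reach is approached as far as the arm can. A call with a gripper value outside its range is refused whole. The fingers move at their own pace and stop on an object; "force" is the grip in N (left out, the last holds). Time passes only in rows, so rows that repeat a pose let the fingers close. It gives the time, the measured TCP pose, the force, the opening and the grip force at its end, in the units of the state.
- monitor.read_state(): the state, without advancing time (a new reading comes with each control period).
- imaging.camera(name): name is "scene" or "top" or "wrist"; returns a dict with "img" (400x640x3 uint8, red, green, blue), "mtx" (3x3 intrinsics, pixels), "view" (4x4, takes a point from world to camera coordinates). Camera axes: x right, y down, z forward; pixel columns grow to the right and rows downward; lengths in mm; the calibration is good to about 2 mm. A picture is of the moment at which its call begins. There is no depth.
- job.sign_off(): hands the job in; it is judged then, once.
Trained networks look in a picture, given as the dict that the camera call returned (one of the last four; its "shot" number tells which), for a name from the list of things; names that differ only in an ending like _2 or _b are one class to them, and where a whole thing is asked for, a point or a joint stands for the part that bears it (a point fixed in the world has none). Each returns a list of dicts, best first, with "p" (0 to 1); they miss things now and then, are a little off and sometimes report something else, mostly with a low value. They report only what shows in the picture. A call takes as long as a camera call.
- find_in(picture, target): "rect" ([centre column, centre row, width, height] in pixels, round what is visible of it).
- trace(picture, target): "region" (400x640 bool, what is visible of it) and "rect" ([centre column, centre row, width, height] in pixels, round what is visible of it).
The state is a dict: "clock": time; "joints": joint angles; "qd": joint speeds; "effort": joint torques, N m; "eef_pos": TCP position; "eef_rot": TCP orientation; "wrist_force": force on the tool from outside, world axes, zero at the start; "moment": the same for the moment, N m; "finger_gap": finger opening in mm; "finger_force": force on a finger pad.
Only numpy, scipy, OpenCV 4.12 (cv2) and the standard library are available. Lean on these libraries where they do the work, as an engineer would, in place of code of your own. Each camera call takes 0.05 s, during which the arm holds its last target. There are 200 camera calls.

## Working session

There is one attempt and no reset: what is moved stays moved. The work goes in short steps, Python scripts to look and compute and a tool call to move; the robot and the scene stay as the last step left them, time stands still between calls to the robot, and variables do not carry over. Pictures are saved under pics/ and viewed, at most 14 in all, crops included, and the job is handed in when it is done.

Besides the shell and the picture viewer there is one more tool, called after "Emit:" as name(argument=value, ...), one argument or row to a line, values as JSON. arm_command: Moves the arm, as the interface text tells. Its arguments: {"type":"object","properties":{"steps":{"type":"array","items":{"type":"array","items":{"type":"number"}}},"force":{"type":"number"}},"required":["steps"]}

```bash
mkdir -p pics; cat > h.py <<'E'
import numpy as np, cv2
from cell import monitor, imaging, job, find_in, trace
from scipy.spatial.transform import Rotation as R
def save(n,im): cv2.imwrite(f'pics/{n}.png',cv2.cvtColor(im,cv2.COLOR_RGB2BGR))
def ray(c,uv):
    V=np.array(c['view']);K=np.array(c['mtx']);Rm=V[:3,:3];t=V[:3,3]
    d=Rm.T@np.linalg.solve(K,np.array([uv[0],uv[1],1.]));return -Rm.T@t,d/np.linalg.norm(d)
def atz(c,uv,z):
    o,d=ray(c,uv);return o+d*(z-o[2])/d[2]
def proj(c,P):
    V=np.array(c['view']);K=np.array(c['mtx']);P=np.atleast_2d(P)
    p=(V[:3,:3]@P.T).T+V[:3,3];q=(K@p.T).T;return q[:,:2]/q[:,2:]
def tri(rays):
    A=np.zeros((3,3));b=np.zeros(3)
    for o,d in rays:
        M=np.eye(3)-np.outer(d,d);A+=M;b+=M@o
    return np.linalg.solve(A,b)
def pose():
    s=monitor.read_state();return np.array(s['eef_pos']),R.from_euler('xyz',s['eef_rot']).as_matrix(),s
def togo(target,yaw_axis=None):
    """tool shift to world target; yaw_axis: desired world angle(deg) of tool y axis (mod 180)"""
    p,Rm,s=pose();d=Rm.T@(np.array(target)-p)
    # turn about tool z; tool z down => world angle decreases
    a=np.degrees(np.arctan2(Rm[1,1],Rm[0,1]))
    t=None
    if yaw_axis is not None: t=-((yaw_axis-a+90)%180-90)
    return d.round(1),t
E
python3 - <<'E'
from h import *
p,Rm,s=pose();print(s)
print(Rm.round(3))
for n in ['scene','top','wrist']:
    c=imaging.camera(n);save(n+'0',c['img']);print(n,np.array(c['mtx']).round(1).tolist(),np.array(c['view']).round(3).tolist())
    for t in ['lid','lid_pull','box','box_lip','box_grooves','jig','jig_place0','water','cup','tape','rosette','brush','roller','sander']:
        r=find_in(c,t)[:1]
        print(t,[(np.round(x['rect'],1).tolist(),round(x['p'],2)) for x in r])
E
```

```text
{'clock': 0.0, 'joints': array([-1.36660207e+00,  3.00491155e-01,  1.52159768e+00,  1.36938673e-05,
        1.32068899e+00, -6.66178643e-02]), 'qd': array([-0.00093664, -0.00030091,  0.00223949, -0.00081095,  0.00123768,
        0.00108556]), 'effort': array([-4.24569644e-04, -5.31802511e+01, -3.52738237e+01,  7.08405278e-02,
        2.44555034e-02, -7.83539804e-05]), 'eef_pos': array([ 147.07390331, -529.71693147,  223.86829181]), 'eef_rot': array([-3.14041099e+00, -9.21296687e-05,  2.70808671e-01]), 'wrist_force': array([0.2472499 , 0.52166988, 0.95079427]), 'moment': array([ 0.03114675, -0.00341137,  0.03569358]), 'finger_force': 0.0, 'finger_gap': 93.64309423459898}
[[ 0.964  0.268 -0.   ]
 [ 0.268 -0.964  0.001]
 [ 0.    -0.001 -1.   ]]
scene [[463.7, 0.0, 330.1], [0.0, 463.7, 196.8], [0.0, 0.0, 1.0]] [[-0.405, 0.914, -0.002, 150.418], [0.494, 0.217, -0.842, -228.325], [-0.77, -0.342, -0.539, 1852.657], [0.0, 0.0, 0.0, 1.0]]
lid []
lid_pull [([393.9, 211.8, 88.1, 46.5], 0.87)]
box [([394.1, 218.6, 93.1, 69.1], 0.7)]
box_lip [([225.6, 141.1, 26.4, 26.8], 0.73)]
box_grooves [([394
[... 916 characters left out ...]
)]
water [([340.4, 132.8, 23.0, 25.6], 0.64)]
cup [([400.0, 138.9, 36.3, 33.9], 0.18)]
tape [([311.2, 147.2, 27.8, 29.1], 0.81)]
rosette [([400.8, 139.2, 40.1, 38.3], 0.98)]
brush [([224.2, 270.9, 73.9, 35.9], 0.71)]
roller [([266.9, 206.9, 68.2, 63.7], 0.7)]
sander [([198.5, 216.2, 26.4, 28.4], 0.66)]
wrist [[281.1, 0.0, 315.1], [0.0, 281.1, 202.5], [0.0, 0.0, 1.0]] [[0.268, -0.963, 0.001, -551.029], [-0.939, -0.261, 0.226, -23.875], [-0.217, -0.061, -0.974, 389.413], [0.0, 0.0, 0.0, 1.0]]
lid []
lid_pull []
box []
box_lip []
box_grooves []
jig []
jig_place0 [([301.9, 86.8, 75.6, 163.8], 0.32)]
water []
cup []
tape []
rosette []
brush []
roller [([300.0, 87.2, 75.0, 160.3], 0.82)]
sander []
```

```bash
python3 - <<'E'
import cv2
a=cv2.imread('pics/scene0.png');b=cv2.imread('pics/top0.png')
cv2.imwrite('pics/sc1.png',cv2.resize(a[100:320,150:550],None,fx=2,fy=2,interpolation=cv2.INTER_CUBIC)[:440,:800])
cv2.imwrite('pics/tp1.png',cv2.resize(b[100:320,170:470],None,fx=2.66,fy=2.66,interpolation=cv2.INTER_CUBIC))
E
```

```text
(no output)
```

View pics/sc1.png

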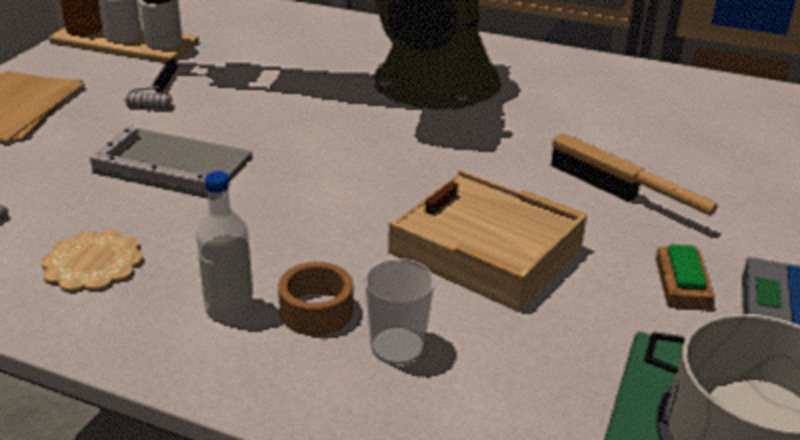

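View pics/tp1.png

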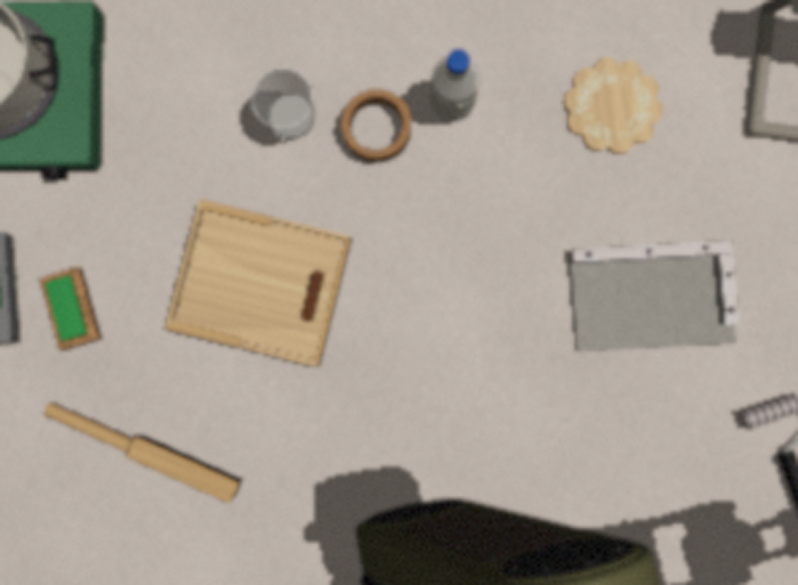

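The top picture shows the closed box with its dark bar at crop (313,296), so its -x end faces the jig. The jig's corner is at crop (720,255), with the long fence on the far side and the short fence on the right. The bench between box and jig is free for the lid. Next: rough positions, then a closer look with the wrist camera.

```bash
python3 - <<'E'
from h import *
c=imaging.camera('top')
f=lambda u,v:(u/2.66+170,v/2.66+100)
for n,uv,z in [('bar',(313,296),71),('b1',(203,203),60),('b2',(350,238),49),('b3',(320,366),49),('b4',(167,328),60),('jig corner',(720,255),12),('jig end',(573,262),32),('brush tip',(237,495),50),('cup',(283,100),80),('bottle',(458,60),210),('tape',(376,124),48),('rosette',(613,105),9)]:
    print(n,atz(c,f(*uv),z).round(0))
p,Rm,s=pose()
# camera offset in tool frame
w=imaging.camera('wrist');o,d=ray(w,(315,202));print('cam in tool',(Rm.T@(o-p)).round(1),'dir',(Rm.T@d).round(3))
E
```

```text
bar [490. 180.  71.]
b1 [622. 335.  60.]
b2 [572. 130.  49.]
b3 [394. 172.  49.]
b4 [448. 383.  60.]
jig corner [ 548. -397.   12.]
jig end [ 538. -184.   32.]
brush tip [218. 286.  50.]
cup [763. 221.  80.]
bottle [778. -17. 210.]
tape [735.  93.  48.]
rosette [ 769. -251.    9.]
cam in tool [  64.9    0.6 -160.8] dir [-0.224  0.001  0.975]
```

Emit:
arm_command(
  steps=[
    [1,521,-592,-10,-60],
    [1,521,-592,-10,-60],
    [1,521,-592,-10,-60],
    [1,521,-592,-10,-60],
    [1,521,-592,-10,-60],
    [1,521,-592,-10,-60],
    [1,521,-592,-10,-60],
    [1,521,-592,-10,-60],
    [1,521,-592,-10,-60],
    [1,521,-592,-10,-60],
    [1,521,-592,-10,-60],
    [1,521,-592,-10,-60],
    [1,521,-592,-10,-60],
    [1,521,-592,-10,-60],
    [1,521,-592,-10,-60],
    [1,521,-592,-10,-60],
    [1,521,-592,-10,-60],
    [1,521,-592,-10,-60],
    [1,521,-592,-10,-60],
  ],
)

```text
clock: 4.72
eef_pos: [490.8, 179.7, 234.5]
eef_rot: [3.141, -0.0, 1.318]
wrist_force: [-0.5, 0.5, 0.4]
finger_gap: 94.2
finger_force: 0.0
```

```bash
python3 - <<'E'
from h import *
p,Rm,s=pose();print(s['clock'],p,Rm.round(3).tolist())
c=imaging.camera('wrist');save('w1',c['img'])
for t in ['lid','lid_pull','box']:
    r=trace(c,t)[:2]
    for x in r:
        m=x['region'].astype(np.uint8);q=cv2.minAreaRect(cv2.findNonZero(m));print(t,round(x['p'],2),np.round(x['rect'],1),np.round(cv2.boxPoints(q),1).tolist())
E
```

```text
4.725 [490.76985661 179.68832882 234.52089345] [[0.25, 0.968, 0.0], [0.968, -0.25, 0.0], [0.0, 0.0, -1.0]]
lid 0.84 [316.5 115.5 151.2 179.8] [[242.0, 24.0], [389.0, 24.0], [389.0, 204.0], [242.0, 204.0]]
lid_pull 0.71 [316.6 114.2 147.5 181.6] [[242.0, 24.0], [389.0, 24.0], [389.0, 204.0], [242.0, 204.0]]
box 0.89 [316.9 110.4 177.7 200.1] [[227.0, 12.0], [405.0, 9.899999618530273], [407.29998779296875, 208.8000030517578], [229.3000030517578, 210.89999389648438]]
```

View pics/w1.png

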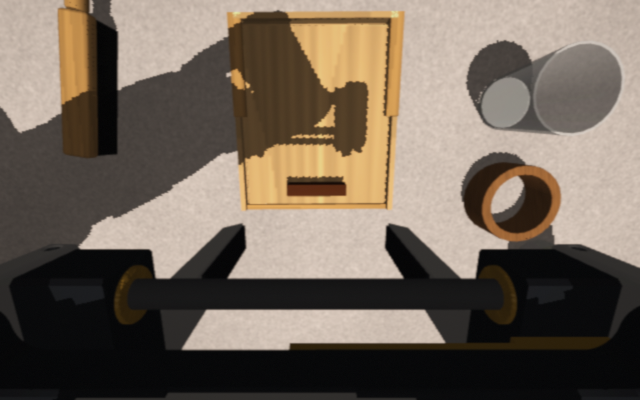

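```bash
cat >> h.py <<'E'
def bar(c):
    im=c['img'].astype(int);r,g,b=im[...,0],im[...,1],im[...,2]
    m=((r<150)&(r>45)&(r-g>35)&(r-b>35)).astype(np.uint8)
    x=find_in(c,'lid_pull')
    n,l,st,ce=cv2.connectedComponentsWithStats(m)
    return [(st[i].tolist(),ce[i].round(1).tolist(),cv2.boxPoints(cv2.minAreaRect(np.argwhere(l==i)[:,::-1].astype(np.float32))).round(1).tolist()) for i in range(1,n) if 200<st[i][4]<6000]
E
python3 - <<'E'
from h import *
c=imaging.camera('wrist')
for q in bar(c): print(q)
p,Rm,s=pose()
for n,uv,z in [('bar top',(316.5,187),71),('lipL',(244,207),49),('lipR',(391,207),49),('rearL',(229,12),60),('rearR',(403,12),60),('tcp',None,0)]:
    if uv: P=atz(c,uv,z);print(n,P.round(1),(Rm.T@(P-p)).round(1))
print(c['img'][170:212:2,316].tolist())
print(c['img'][187,280:352:3].tolist())
E
```

```text
([287, 185, 59, 11, 649], [316.0, 190.0], [[287.0, 185.0], [345.0, 185.0], [345.0, 195.0], [287.0, 195.0]])
bar top [494.6 186.6  71. ] [  7.5   2.  163.4]
lipL [398.2 180.9  49. ] [-22.1 -89.8 185.4]
lipR [578.9 134.3  49. ] [-22.1  96.8 185.4]
rearL [451.2 389.6  60. ] [193.1 -90.7 174.4]
rearR [629.4 343.6  60. ] [193.2  93.3 174.4]
[[227, 183, 117], [227, 182, 116], [227, 182, 116], [160, 123, 76], [88, 67, 41], [81, 61, 39], [40, 28, 17], [42, 20, 10], [88, 43, 21], [90, 43, 22], [90, 44, 20], [91, 44, 22], [93, 45, 23], [187, 139, 85], [228, 185, 118], [228, 185, 117], [223, 178, 113], [180, 133, 75], [226, 171, 94], [216, 167, 107], [207, 190, 174]]
[[216, 171, 109], [227, 181, 115], [184, 139, 86], [91, 44, 21], [90, 43, 21], [90, 44, 22], [90, 43, 22], [90, 43, 22], [90, 43, 22], [89, 43, 21], [90, 43, 23], [90, 43, 23], [90, 44, 22], [90, 43, 20], [89, 44, 21], [88, 43, 21], [88, 43, 21], [88, 44, 21], [89, 44, 21], [89, 43, 21], [88, 43, 21], [88, 43, 21], [172, 126, 77], [220, 174, 110]]
```

Emit:
arm_command(
  steps=[
    [1,4.5,1.8,60,0],
    [1,4.5,1.8,100,0],
    [1,4.5,1.8,100,0],
    [1,4.5,1.8,100,0],
  ],
)

```text
clock: 5.52
eef_pos: [494.4, 184.0, 136.3]
eef_rot: [3.14, -0.001, 1.318]
wrist_force: [-0.2, -0.8, 0.6]
finger_gap: 93.6
finger_force: 0.0
```

```bash
python3 - <<'E'
from h import *
c=imaging.camera('wrist');save('w2',c['img'])
p,Rm,s=pose();print(p)
for q in bar(c): 
    print(q)
    for z in (66,71,76):
        B=np.array([atz(c,uv,z) for uv in np.array(q[2])+.5]);print(z,((B-p)@Rm).round(1).tolist(), ((B.mean(0)-p)@Rm).round(1))
print([find_in(c,'lid_pull')[:1]])
E
```

```text
[494.55895473 184.00969521 136.50897524]
([272, 210, 83, 16, 1179], [313.3, 217.4], [[272.0, 225.0], [272.0, 210.0], [354.0, 210.0], [354.0, 225.0]])
66 [[-9.8, -36.5, 70.4], [3.6, -36.0, 70.4], [3.5, 33.6, 70.6], [-9.8, 34.0, 70.6]] [-3.1 -1.2 70.5]
71 [[-8.2, -35.7, 65.4], [4.9, -35.3, 65.4], [4.8, 32.9, 65.6], [-8.2, 33.3, 65.6]] [-1.7 -1.2 65.5]
76 [[-6.6, -34.9, 60.4], [6.2, -34.5, 60.4], [6.2, 32.2, 60.6], [-6.6, 32.6, 60.6]] [-0.2 -1.2 60.5]
[[{'rect': [312.1, 117.3, 212.1, 234.7], 'p': 0.96}]]
```

View pics/w2.png

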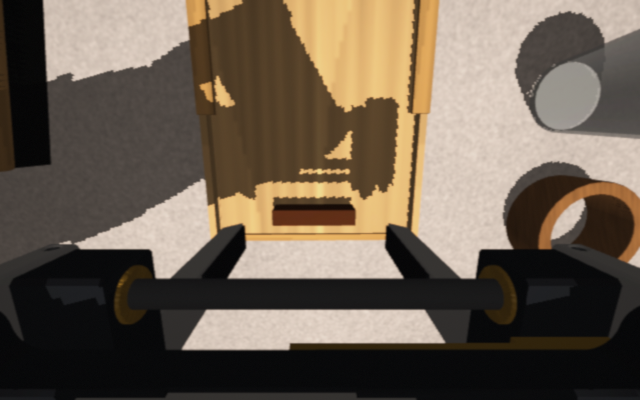

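Emit:
arm_command(
  steps=[
    [1,-1.5,-1.2,40,0],
    [1,-1.5,-1.2,65.5,0],
    [1,-1.5,-1.2,65.5,0],
    [0.6,-1.5,-1.2,65.5,0],
    [0.6,-1.5,-1.2,65.5,0],
    [0.6,-1.5,-1.2,65.5,0],
    [0.6,-1.5,-1.2,65.5,0],
    [0.6,-1.5,-1.2,65.5,0],
  ],
  force=20,
)

```text
clock: 6.68
eef_pos: [492.3, 182.7, 69.3]
eef_rot: [3.141, -0.0, 1.318]
wrist_force: [-1.4, -0.3, 6.5]
finger_gap: 69.8
finger_force: 20.0
```

Emit:
arm_command(
  steps=[
    [0.6,0,0,-3,0],
    [0.6,0,0,-6,0],
    [0.6,0,0,-8.5,0],
    [0.6,0,0,-8.5,0],
  ],
  force=30,
)

```text
clock: 7.18
eef_pos: [491.9, 182.6, 77.4]
eef_rot: [-3.141, 0.0, 1.318]
wrist_force: [-0.4, 0.2, -3.2]
finger_gap: 69.7
finger_force: 30.0
```

Emit:
arm_command(
  steps=[
    [0.6,-5,0,-8.5,0],
    [0.6,-10,0,-8.5,0],
    [0.6,-15,0,-8.5,0],
    [0.6,-20,0,-8.5,0],
    [0.6,-30,0,-8.5,0],
    [0.6,-40,0,-8.5,0],
  ],
)

```text
clock: 7.92
eef_pos: [482.0, 143.1, 86.1]
eef_rot: [3.141, 0.0, 1.318]
wrist_force: [-0.0, 1.1, -1.3]
finger_gap: 69.5
finger_force: 30.0
```

Emit:
arm_command(
  steps=[
    [0.6,-10,0,3,0],
    [0.6,-20,0,6,0],
    [0.6,-30,0,6,0],
    [0.6,-40,0,6,0],
    [0.6,-50,0,6,0],
    [0.6,-60,0,6,0],
    [0.6,-70,0,6,0],
    [0.6,-75,0,6,0],
    [0.6,-75,0,6,0],
  ],
)

```text
clock: 9.05
eef_pos: [463.2, 70.8, 79.9]
eef_rot: [-3.141, 0.001, 1.318]
wrist_force: [-0.4, -3.2, 3.0]
finger_gap: 70.0
finger_force: 30.0
```

```bash
python3 - <<'E'
from h import *
c=imaging.camera('scene');im=c['img'][150:310,290:520];save('s2',cv2.resize(im,None,fx=3.4,fy=3.4,interpolation=cv2.INTER_CUBIC))
E
```

```text
(no output)
```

View pics/s2.png

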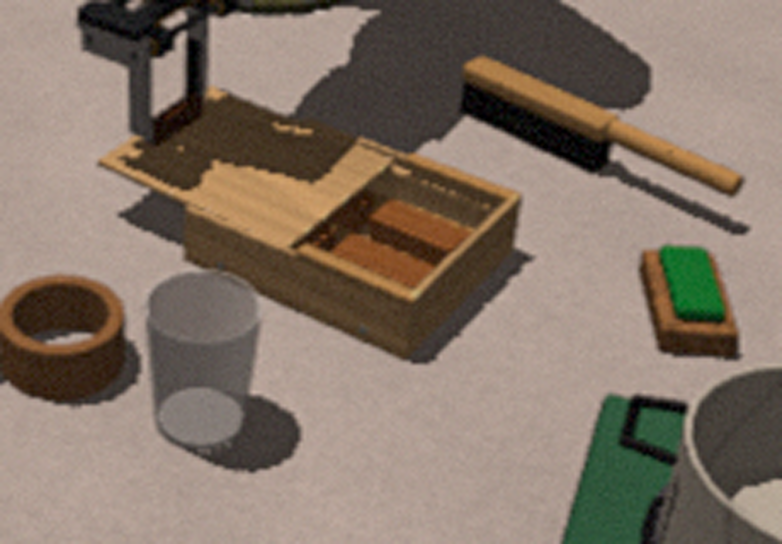

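Emit:
arm_command(
  steps=[
    [0.6,0,0,-15,0],
    [0.6,0,0,-30,0],
    [0.6,-25,0,-30,0],
    [0.6,-50,0,-30,0],
    [0.6,-75,0,-30,0],
    [0.6,-100,0,-30,0],
    [0.6,-120,0,-30,0],
    [0.6,-130,0,-30,0],
    [0.6,-130,0,-10,0],
    [0.6,-130,0,10,0],
    [0.6,-130,0,25,0],
    [0.6,-130,0,35,0],
    [0.6,-130,0,42,0],
    [0.6,-130,0,48,0],
    [0.6,-130,0,52,0],
    [0.6,-130,0,54,0],
    [0.6,-130,0,54,0],
  ],
)

```text
clock: 11.22
eef_pos: [431.1, -54.7, 27.4]
eef_rot: [3.141, 0.0, 1.318]
wrist_force: [-10.9, 0.6, 29.3]
finger_gap: 69.5
finger_force: 30.0
```

Emit:
arm_command(
  steps=[
    [0.85,0,0,-1,0],
    [1,0,0,-1,0],
    [1,0,0,-1,0],
    [1,0,0,-1,0],
    [1,0,0,-40,0],
    [1,0,0,-90,0],
    [1,0,0,-140,0],
    [1,0,0,-190,0],
    [1,0,0,-190,0],
  ],
)

```text
clock: 12.35
eef_pos: [432.0, -54.9, 219.0]
eef_rot: [3.135, -0.0, 1.318]
wrist_force: [0.6, -0.4, -0.8]
finger_gap: 94.3
finger_force: 0.0
```

```bash
python3 - <<'E'
from h import *
p,Rm,s=pose();print(p)
c=imaging.camera('wrist');save('w3',c['img'])
for q in bar(c):
    print(q,((atz(c,np.array(q[1])+.5,27)-p)@Rm).round(1),atz(c,np.array(q[1])+.5,27).round(1))
t=trace(c,'lid')[:1]
for x in t:
    a=cv2.minAreaRect(cv2.findNonZero(x['region'].astype(np.uint8)));B=np.array([atz(c,u+.5,5) for u in cv2.boxPoints(a)]);print(x['p'],B.round(1).tolist())
E
```

```text
[432.02356481 -54.86306196 219.04786432]
([521, 0, 85, 33, 1026], [559.4, 17.3], [[521.0, 0.0], [605.0, 0.0], [605.0, 32.0], [521.0, 32.0]]) [195.  275.5 193.8] [748.7  64.8  27. ]
([286, 180, 56, 11, 512], [312.3, 185.0], [[286.0, 190.0], [286.0, 180.0], [341.0, 180.0], [341.0, 190.0]]) [  4.5  -2.5 192. ] [431.8 -50.2  27. ]
0.85 [[396.9, 145.7, 5.0], [561.0, 103.8, 5.0], [521.2, -95.8, 5.0], [335.0, -47.4, 5.0]]
```

View pics/w3.png

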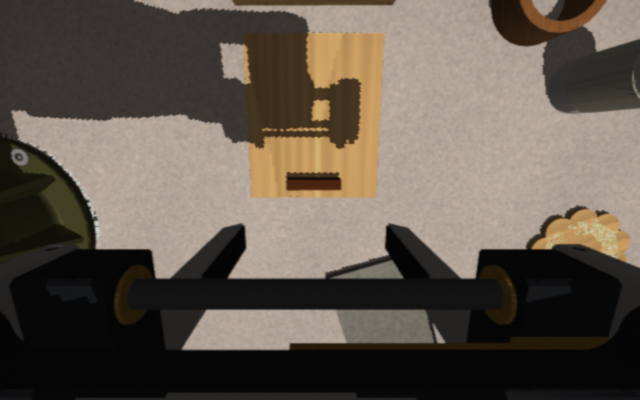

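Emit:
arm_command(
  steps=[
    [1,60,0,-16,0],
    [1,120,0,-16,0],
    [1,180,0,-16,0],
    [1,240,0,-16,0],
    [1,265,0,-16,0],
    [1,265,0,-16,0],
  ],
)

```text
clock: 13.25
eef_pos: [496.6, 203.0, 229.9]
eef_rot: [-3.139, 0.002, 1.32]
wrist_force: [-0.2, -0.6, -0.4]
finger_gap: 94.0
finger_force: 0.0
```

```bash
python3 - <<'E'
from h import *
p,Rm,s=pose();print(p)
c=imaging.camera('wrist');save('w4',c['img'])
bc=np.array([512.2,260.1]);ex=Rm[:2,0];ey=-Rm[:2,1]
print(find_in(c,'box')[:1])
for x in trace(c,'block0')[:6]:
    a=cv2.minAreaRect(cv2.findNonZero(x['region'].astype(np.uint8)));B=np.array([atz(c,u+.5,36)[:2]-bc for u in cv2.boxPoints(a)]);print(round(x['p'],2),np.round(x['rect']), (B@np.c_[ex,ey]).round(0).tolist())
E
```

```text
[496.64511062 203.01883946 229.86291251]
[{'rect': [317.6, 130.0, 179.3, 194.7], 'p': 0.8}]
0.97 [291.  98.  28.  71.] [[89.0, 48.0], [89.0, 12.0], [9.0, 13.0], [9.0, 51.0]]
0.93 [344. 177.  30.  63.] [[-83.0, -16.0], [-4.0, -15.0], [-4.0, -50.0], [-83.0, -53.0]]
0.75 [344.  97.  33.  74.] [[8.0, -11.0], [91.0, -13.0], [90.0, -51.0], [7.0, -51.0]]
0.7 [292. 178.  30.  61.] [[-5.0, 48.0], [-5.0, 11.0], [-84.0, 11.0], [-84.0, 50.0]]
```

View pics/w4.png

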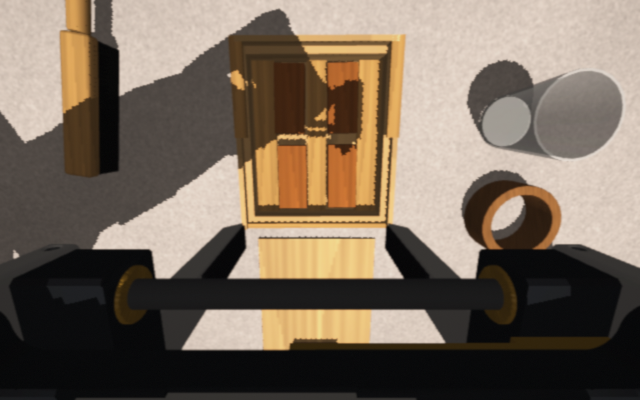

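Emit:
arm_command(
  steps=[
    [0.56,15,-31,40,0],
    [0.56,15,-31,90,0],
    [0.56,15,-31,110,0],
    [0.56,15,-31,140,0],
    [0.56,15,-31,170,0],
    [0.56,15,-31,185,0],
    [0.56,15,-31,191,0],
    [0.56,15,-31,191,0],
    [0.3,15,-31,191,0],
    [0.3,15,-31,191,0],
    [0.3,15,-31,191,0],
    [0.3,15,-31,191,0],
    [0.3,15,-31,191,0],
  ],
  force=30,
)

```text
clock: 15.02
eef_pos: [471.1, 224.4, 41.6]
eef_rot: [3.141, -0.001, 1.318]
wrist_force: [-0.1, -0.5, 6.0]
finger_gap: 35.8
finger_force: 30.0
```

Emit:
arm_command(
  steps=[
    [0.3,0,0,-20,0],
    [0.3,0,0,-70,0],
    [0.3,0,0,-120,0],
    [0.3,-505,140,-125,79],
    [0.3,-505,140,-125,79],
    [0.3,-505,140,-125,79],
    [0.3,-505,140,-125,79],
    [0.3,-505,140,-125,79],
    [0.3,-505,140,-125,79],
    [0.3,-505,140,-125,79],
    [0.3,-505,140,-125,79],
    [0.3,-505,140,-125,79],
    [0.3,-505,140,-125,79],
    [0.3,-505,140,-125,79],
    [0.3,-505,140,-125,79],
    [0.3,-505,140,-125,79],
  ],
)

```text
clock: 17.02
eef_pos: [480.3, -299.0, 166.2]
eef_rot: [3.141, -0.0, -0.06]
wrist_force: [0.4, 0.0, -0.8]
finger_gap: 36.0
finger_force: 30.0
```

```bash
python3 - <<'E'
from h import *
p,Rm,s=pose();print(p,s['finger_gap'],Rm.round(3).tolist())
c=imaging.camera('wrist');save('w5',c['img'])
print(find_in(c,'jig')[:1],find_in(c,'block0')[:2])
E
```

```text
[ 480.31764325 -299.01450759  166.16048099] 35.97688138225481 [[0.998, -0.06, 0.0], [-0.06, -0.998, -0.0], [0.0, 0.0, -1.0]]
[{'rect': [310.1, 180.2, 229.9, 144.9], 'p': 0.63}] [{'rect': [315.1, 225.1, 61.5, 101.3], 'p': 0.58}]
```

View pics/w5.png

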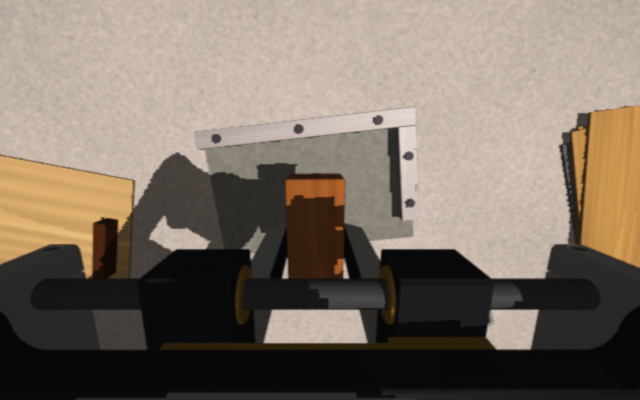

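The picture shows the held block at (315,225), with the long fence running from (197,138) to (415,115). The short fence's top inner edge is at about column 400. I'll fit the edges.

```bash
python3 - <<'E'
from h import *
c=imaging.camera('wrist');g=c['img'].astype(int)
np.save('w5.npy',c['img'])
gray=cv2.cvtColor(c['img'],cv2.COLOR_RGB2GRAY).astype(int)
for u in (225,260,330,370): print(u,gray[100:160,u].tolist())
for v in (150,170,190,210): print(v,gray[v,375:425].tolist())
E
```

```text
225 [192, 193, 194, 193, 190, 188, 188, 189, 189, 189, 190, 191, 191, 191, 192, 194, 192, 190, 186, 187, 187, 188, 187, 188, 190, 190, 191, 185, 166, 168, 170, 169, 170, 171, 172, 174, 176, 179, 179, 178, 179, 178, 178, 177, 173, 153, 109, 119, 131, 134, 136, 137, 137, 136, 134, 133, 135, 135, 135, 137]
260 [188, 190, 192, 192, 191, 191, 194, 196, 197, 198, 198, 197, 196, 196, 197, 197, 199, 199, 197, 192, 187, 184, 186, 183, 168, 175, 178, 178, 179, 179, 180, 182, 185, 187, 187, 186, 186, 187, 186, 184, 180, 161, 111, 117, 129, 131, 133, 134, 135, 136, 137, 137, 135, 132, 130, 129, 128, 127, 128, 129]
330 [193, 195, 197, 196, 194, 193, 190, 187, 185, 185, 188, 190, 191, 191, 190, 184, 175, 191, 198, 199, 199, 198, 200, 202, 202, 200, 200, 201, 201, 199, 199, 197, 196, 186, 141, 134, 138, 140, 139, 140, 138, 139, 139, 139, 141, 142, 143, 143, 141, 138, 135, 134, 134, 135, 136, 136, 138, 138, 138, 138]
370 [193, 193, 192, 191, 192, 194, 196, 195, 196, 196, 187, 170, 196, 207, 208, 208, 207, 202, 202, 202, 201, 198, 201, 206, 206, 206, 206, 205, 198, 167, 138, 136, 137, 136, 134, 136, 
[... 397 characters left out ...]
, 137, 135, 135, 135, 134, 135, 135, 131, 105, 63, 46, 45, 44, 43, 42, 41, 41, 46, 88, 160, 203, 211, 212, 212, 211, 208, 206, 206, 206, 206, 206, 206, 206, 208, 206, 191, 178, 187, 193, 194, 195, 195, 192, 188]
190 [136, 139, 138, 139, 139, 137, 135, 133, 132, 132, 132, 132, 132, 127, 102, 61, 44, 43, 44, 42, 42, 42, 41, 41, 52, 97, 162, 198, 204, 205, 204, 203, 200, 199, 200, 201, 200, 200, 200, 201, 202, 201, 195, 189, 191, 195, 198, 198, 198, 194]
210 [137, 137, 136, 135, 135, 135, 135, 135, 134, 135, 136, 137, 136, 135, 130, 103, 62, 45, 44, 44, 44, 42, 42, 41, 41, 54, 102, 158, 187, 195, 196, 195, 193, 192, 194, 195, 194, 194, 192, 193, 195, 194, 189, 186, 189, 194, 197, 199, 198, 194]
```

```bash
cat >> h.py <<'E'
def jigfit(c,L,S,z=32):
    """L: list of (u,v) on the long fence's inner top edge, S: on short fence's. -> corner, jx, jy"""
    A=np.array([atz(c,x,z)[:2] for x in L]);B=np.array([atz(c,x,z)[:2] for x in S])
    ca,cb=A.mean(0),B.mean(0)
    da=np.linalg.svd(A-ca)[2][0];db=np.linalg.svd(B-cb)[2][0]
    if da[1]<0: da=-da
    if db[0]>0: db=-db
    t=np.linalg.solve(np.c_[da,-db],cb-ca);return ca+t[0]*da,da,db
E
python3 - <<'E'
from h import *
p,Rm,s=pose();c=imaging.camera('wrist')
for z in (29,32,35):
    C,a,b=jigfit(c,[(225,145.2),(260,141.4),(330,133.6),(370,129.2)],[(398.3,150),(399.5,170),(400.5,190),(401.4,210)],z)
    print(z,C.round(1),np.degrees(np.arctan2(a[1],a[0])),np.degrees(np.arctan2(b[1],b[0])))
# fence outer edge and end, to check the 18 mm and the 225 mm
print([atz(c,u,32).round(1).tolist() for u in [(225,127.8),(225,145.2),(370,110.8),(370,129.2),(399.5,170),(416.5,170),(196,138),(415,108)]])
E
```

```text
29 [ 551.2 -388.9] 92.68451254069895 -176.660044032503
32 [ 551.1 -388.1] 92.68451254069896 -176.66004403250307
35 [ 551.1 -387.2] 92.68451254069895 -176.66004403250307
[[560.0, -213.8, 32.0], [542.9, -211.5, 32.0], [567.7, -360.8, 32.0], [549.8, -360.6, 32.0], [506.5, -390.8, 32.0], [505.4, -408.6, 32.0], [551.8, -182.9, 32.0], [567.6, -405.8, 32.0]]
```

Emit:
arm_command(
  steps=[
    [0.3,27.4,53.7,20,-6.3],
    [0.3,27.4,53.7,60,-6.3],
    [0.3,27.4,53.7,90,-6.3],
    [0.3,27.4,53.7,108,-6.3],
    [0.3,27.4,53.7,116,-6.3],
    [0.3,27.4,53.7,119,-6.3],
    [0.3,27.4,53.7,120,-6.3],
    [0.3,27.4,53.7,120,-6.3],
  ],
)

```text
clock: 18.27
eef_pos: [504.4, -355.2, 46.7]
eef_rot: [3.141, -0.001, 0.049]
wrist_force: [-0.5, -0.5, -0.4]
finger_gap: 35.7
finger_force: 30.0
```

```bash
python3 - <<'E'
from h import *
p,Rm,s=pose();print(p,s['finger_gap'],s['wrist_force'],np.degrees(np.arctan2(Rm[1,1],Rm[0,1])))
c=imaging.camera('wrist');save('w6',c['img'])
E
```

```text
[ 504.44049382 -355.15941769   46.65364313] 35.7227337538821 [-0.50507895 -0.54720551 -0.40356882] -87.18289326030353
```

View pics/w6.png

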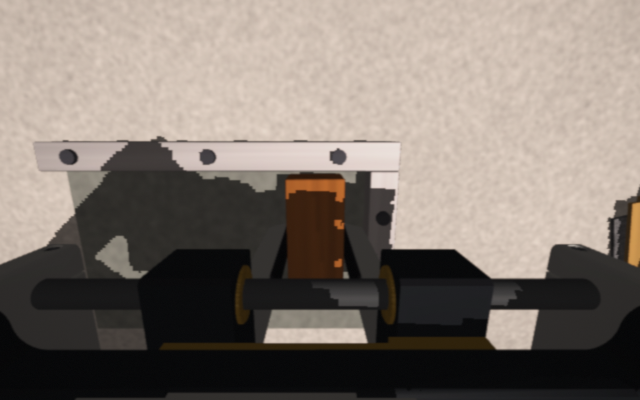

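Emit:
arm_command(
  steps=[
    [0.3,0,0,1.5,0],
    [0.3,2,0,1.5,0],
    [0.3,3,0,1.5,0],
    [0.3,4,0,1.5,0],
    [0.3,5,0,1.5,0],
    [0.3,5.5,0,1.5,0],
  ],
  force=20,
)

```text
clock: 19.08
eef_pos: [508.3, -355.3, 45.5]
eef_rot: [3.142, 0.003, 0.049]
wrist_force: [-18.3, 1.3, 16.9]
finger_gap: 35.8
finger_force: 20.0
```

Emit:
arm_command(
  steps=[
    [0.42,-2,0,-1,0],
    [0.42,-2,0,-1,0],
    [0.42,-2,0,-1,0],
    [0.42,-2,0,-20,0],
    [0.42,-2,0,-35,0],
    [0,-2,-25,-35,0],
    [0,-2,-41,-35,0],
    [0,-2,-41,-20,0],
    [0,-2,-41,0,0],
    [0,-2,-41,4,0],
    [0,-2,-41,4,0],
  ],
)

```text
clock: 20.45
eef_pos: [505.4, -314.1, 39.7]
eef_rot: [-3.141, 0.001, 0.049]
wrist_force: [-0.5, 0.4, -0.1]
finger_gap: 0.7
finger_force: 0.0
```

Emit:
arm_command(
  steps=[
    [0,0,5,0,0],
    [0,0,10,0,0],
    [0,0,14,0,0],
    [0,0,18,0,0],
    [0,0,20,0,0],
    [0,0,22,0,0],
    [0,0,23,0,0],
    [0,0,24,0,0],
  ],
)

```text
clock: 21.45
eef_pos: [506.8, -337.8, 40.4]
eef_rot: [-3.142, 0.0, 0.049]
wrist_force: [0.6, 0.6, 0.0]
finger_gap: 0.5
finger_force: 0.2
```

Emit:
arm_command(
  steps=[
    [0,0,1.5,0,0],
    [0,0,3,0,0],
    [0,0,4.5,0,0],
    [0,0,5.5,0,0],
  ],
)

```text
clock: 21.95
eef_pos: [507.0, -341.3, 40.4]
eef_rot: [-3.137, 0.001, 0.049]
wrist_force: [-2.5, 21.3, 10.7]
finger_gap: 0.2
finger_force: 10.4
```

Emit:
arm_command(
  steps=[
    [0,0,-6,0,0],
    [0,0,-6,-60,0],
    [0.56,46,-529,-110,-72.7],
    [0.56,46,-529,-110,-72.7],
    [0.56,46,-529,-110,-72.7],
    [0.56,46,-529,-110,-72.7],
    [0.56,46,-529,-110,-72.7],
    [0.56,46,-529,-110,-72.7],
    [0.56,46,-529,-110,-72.7],
    [0.56,46,-529,-110,-72.7],
    [0.56,46,-529,-110,-72.7],
    [0.56,46,-529,-110,-72.7],
    [0.56,46,-529,-110,-72.7],
    [0.56,46,-529,-110,-72.7],
    [0.56,46,-529,-110,-72.7],
    [0.56,46,-529,-110,-72.7],
    [0.56,46,-529,-110,-72.7],
  ],
)

```text
clock: 24.08
eef_pos: [527.1, 187.1, 150.5]
eef_rot: [3.142, -0.0, 1.318]
wrist_force: [-0.4, -0.9, -0.6]
finger_gap: 52.6
finger_force: 0.0
```

```bash
cat >> h.py <<'E'
def blocks(c):
    p,Rm,s=pose();bc=np.array([512.2,260.1]);a=1.319;M=np.array([[np.cos(a),-np.sin(a)],[np.sin(a),np.cos(a)]])
    print('clock',s['clock'],'tcp',p.round(1),'tcp in box',((p[:2]-bc)@M).round(1),'yaw',round(np.degrees(s['eef_rot'][2]),1))
    for x in trace(c,'block0')[:6]:
        r=cv2.minAreaRect(cv2.findNonZero(x['region'].astype(np.uint8)));B=np.array([atz(c,u+.5,36) for u in cv2.boxPoints(r)])
        q=(B[:,:2]-bc)@M;print(round(x['p'],2),np.round(x['rect']),'box',q.mean(0).round(1),q.round(0).tolist(),'tool',((B.mean(0)-p)@Rm).round(1))
E
python3 - <<'E'
from h import *
c=imaging.camera('wrist');save('w7',c['img']);blocks(c)
E
```

```text
clock 24.125 tcp [527.1 187.2 150.5] tcp in box [-66.9 -32.6] yaw 75.5
0.81 [246.  78.  51.  96.] box [48.  30.9] [[89.0, 49.0], [89.0, 8.0], [7.0, 11.0], [7.0, 56.0]] tool [114.8 -63.6 114.5]
0.8 [313.  77.  41.  97.] box [ 49.3 -31.1] [[90.0, -13.0], [90.0, -49.0], [9.0, -50.0], [9.0, -12.0]] tool [116.2  -1.5 114.5]
0.67 [315. 188.  38.  81.] box [-53.2 -32.9] [[-12.0, -15.0], [-12.0, -51.0], [-94.0, -52.0], [-94.0, -14.0]] tool [ 13.7   0.3 114.5]
```

Emit:
arm_command(
  steps=[
    [0.56,14,0,40,0],
    [0.56,14,0,80,0],
    [0.56,14,0,100,0],
    [0.56,14,0,110,0],
    [0.56,14,0,110,0],
    [0.3,14,0,110,0],
    [0.3,14,0,110,0],
    [0.3,14,0,110,0],
    [0.3,14,0,110,0],
    [0.3,14,0,90,0],
    [0.3,14,0,40,0],
    [0.3,14,0,-10,0],
  ],
  force=30,
)

```text
clock: 25.68
eef_pos: [530.3, 200.8, 161.8]
eef_rot: [-3.141, 0.0, 1.318]
wrist_force: [0.0, 0.2, -0.0]
finger_gap: 35.9
finger_force: 30.0
```

```bash
python3 - <<'E'
from h import *
p,Rm,s=pose();print(p,s['finger_gap'])
c=imaging.camera('wrist');save('w8',c['img']);blocks(c)
E
```

```text
[530.26624323 200.75846381 161.78910958] 35.89182642813908
clock 25.725 tcp [532.5 201.5 168.9] tcp in box [-51.7 -34.3] yaw 75.5
0.96 [314.  95.  40.  89.] box [ 49.7 -31.7] [[89.0, -13.0], [90.0, -49.0], [10.0, -51.0], [9.0, -13.0]] tool [100.7  -3.7 133.4]
0.93 [249.  95.  41.  87.] box [49.4 29.5] [[90.0, 49.0], [91.0, 10.0], [9.0, 9.0], [7.0, 50.0]] tool [100.4 -64.9 132.9]
0.89 [314. 227.  58. 106.] box [-83.6 -33.5] [[-26.0, -3.0], [-26.0, -64.0], [-141.0, -66.0], [-141.0, -1.0]] tool [-32.5  -1.7 132.8]
0.63 [313. 303.  94.  82.] box [-176.4  -28.8] [[-226.0, 26.0], [-125.0, 21.0], [-127.0, -80.0], [-228.0, -82.0]] tool [-125.3   -6.3  132.3]
```

View pics/w8.png

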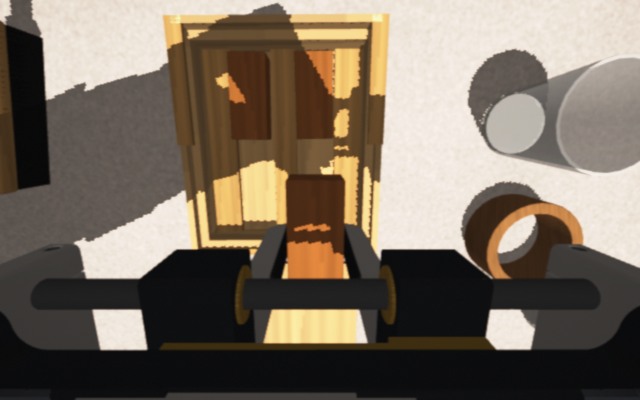

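Emit:
arm_command(
  steps=[
    [0.3,-511,101,0,72.6],
    [0.3,-511,101,0,72.6],
    [0.3,-511,101,0,72.6],
    [0.3,-511,101,0,72.6],
    [0.3,-511,101,0,72.6],
    [0.3,-511,101,0,72.6],
    [0.3,-511,101,0,72.6],
    [0.3,-511,101,0,72.6],
    [0.3,-511,101,0,72.6],
    [0.3,-511,101,0,72.6],
    [0.3,-511,101,0,72.6],
    [0.3,-511,101,10,72.6],
    [0.3,-511,101,20,72.6],
    [0.3,-511,101,20,72.6],
  ],
)

```text
clock: 27.52
eef_pos: [500.3, -318.5, 139.2]
eef_rot: [-3.14, 0.002, 0.051]
wrist_force: [1.1, -0.6, -0.6]
finger_gap: 35.7
finger_force: 30.0
```

```bash
cat >> h.py <<'E'
JC=np.array([551.1,-388.0]);ja=np.radians(92.9);JM=np.array([[np.cos(ja),-np.sin(ja)],[np.sin(ja),np.cos(ja)]])
def jblocks(c):
    p,Rm,s=pose()
    print('clock',s['clock'],'tcp',p.round(1),'tcp in jig',((p[:2]-JC)@JM).round(1),'gap',s['finger_gap'],'tool y deg',round(np.degrees(np.arctan2(Rm[1,1],Rm[0,1])),1))
    for x in trace(c,'block0')[:6]:
        r=cv2.minAreaRect(cv2.findNonZero(x['region'].astype(np.uint8)));B=np.array([atz(c,u+.5,40) for u in cv2.boxPoints(r)])
        q=(B[:,:2]-JC)@JM;print(round(x['p'],2),np.round(x['rect']),'jig',q.mean(0).round(1),q.round(1).tolist())
E
python3 - <<'E'
from h import *
c=imaging.camera('wrist');save('w9',c['img']);jblocks(c)
E
```

```text
clock 27.575 tcp [ 500.5 -318.8  139.9] tcp in jig [71.7 47. ] gap 35.82141090127505 tool y deg -87.1
0.73 [371. 199.  48.  84.] jig [18.8 40. ] [[40.9, 80.0], [38.1, -2.7], [-1.8, -0.3], [-1.9, 82.8]]
0.64 [315. 227.  64. 105.] jig [70.3 67.8] [[97.7, 15.0], [43.0, 15.0], [40.3, 120.6], [100.0, 120.6]]
```

View pics/w9.png

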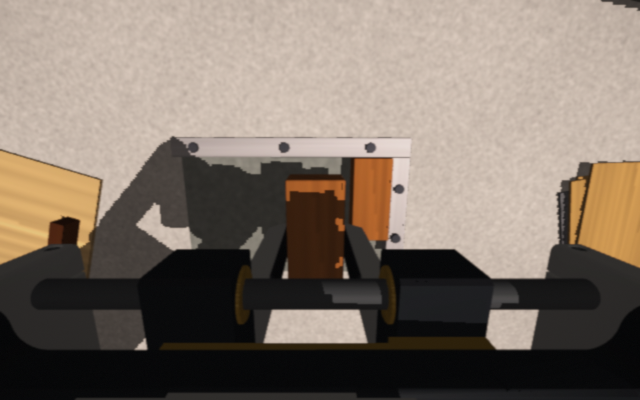

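Emit:
arm_command(
  steps=[
    [0.3,0,0,40,0],
    [0.3,0,0,70,0],
    [0.3,0,0,86,0],
    [0.3,0,0,92,0],
    [0.3,0,0,95,0],
    [0.3,2,0,96,0],
    [0.3,4,0,96,0],
    [0.3,5,0,96,0],
    [0.3,6,0,96,0],
    [0.3,7,0,96,0],
    [0.3,8,0,96,0],
  ],
  force=20,
)

```text
clock: 29.0
eef_pos: [507.0, -319.1, 45.2]
eef_rot: [-3.141, 0.004, 0.051]
wrist_force: [-21.5, 0.1, 16.6]
finger_gap: 35.9
finger_force: 20.0
```

Emit:
arm_command(
  steps=[
    [0.42,-3,0,-1,0],
    [0.42,-3,0,-1,0],
    [0.42,-3,0,-1,0],
    [0.42,-3,0,-20,0],
    [0.42,-3,0,-35,0],
    [0,-3,-25,-35,0],
    [0,-3,-41,-35,0],
    [0,-3,-41,-20,0],
    [0,-3,-41,0,0],
    [0,-3,-41,4,0],
    [0,-3,-36,4,0],
    [0,-3,-30,4,0],
    [0,-3,-26,4,0],
    [0,-3,-22,4,0],
    [0,-3,-19,4,0],
    [0,-3,-17,4,0],
    [0,-3,-16,4,0],
    [0,-3,-15,4,0],
  ],
)

```text
clock: 31.25
eef_pos: [504.8, -303.9, 40.4]
eef_rot: [-3.142, 0.0, 0.051]
wrist_force: [0.6, 0.3, 0.2]
finger_gap: 0.5
finger_force: 0.3
```

Emit:
arm_command(
  steps=[
    [0,0,1,0,0],
    [0,0,2,0,0],
    [0,0,3,0,0],
    [0,0,4,0,0],
  ],
)

```text
clock: 31.75
eef_pos: [504.9, -305.4, 40.4]
eef_rot: [-3.137, 0.001, 0.051]
wrist_force: [-1.9, 25.3, 11.8]
finger_gap: 0.7
finger_force: 12.5
```

Emit:
arm_command(
  steps=[
    [0,0,-6,0,0],
    [0,0,-6,-60,0],
    [0.56,74,-579,-110,-72.6],
    [0.56,74,-579,-110,-72.6],
    [0.56,74,-579,-110,-72.6],
    [0.56,74,-579,-110,-72.6],
    [0.56,74,-579,-110,-72.6],
    [0.56,74,-579,-110,-72.6],
    [0.56,74,-579,-110,-72.6],
    [0.56,74,-579,-110,-72.6],
    [0.56,74,-579,-110,-72.6],
    [0.56,74,-579,-110,-72.6],
    [0.56,74,-579,-110,-72.6],
    [0.56,74,-579,-110,-72.6],
    [0.56,74,-579,-110,-72.6],
    [0.56,74,-579,-110,-72.6],
    [0.56,74,-579,-110,-72.6],
    [0.56,74,-579,-110,-72.6],
  ],
)

```text
clock: 34.0
eef_pos: [549.5, 274.0, 150.5]
eef_rot: [3.142, -0.0, 1.318]
wrist_force: [-0.3, -0.6, 0.5]
finger_gap: 52.4
finger_force: 0.0
```

```bash
python3 - <<'E'
from h import *
c=imaging.camera('wrist');save('w10',c['img']);blocks(c)
E
```

```text
clock 34.05 tcp [549.4 274.  150.5] tcp in box [ 22.7 -32.6] yaw 75.5
0.88 [314. 176.  39.  83.] box [ 49.5 -31.9] [[89.0, -14.0], [89.0, -50.0], [9.0, -51.0], [9.0, -13.0]] tool [ 26.7  -0.7 114.5]
0.68 [250. 176.  43.  82.] box [49.4 29.6] [[89.0, 50.0], [91.0, 10.0], [10.0, 8.0], [7.0, 51.0]] tool [ 26.6 -62.3 114.5]
```

Emit:
arm_command(
  steps=[
    [0.56,26.7,-0.5,40,0],
    [0.56,26.7,-0.5,80,0],
    [0.56,26.7,-0.5,100,0],
    [0.56,26.7,-0.5,110,0],
    [0.56,26.7,-0.5,110,0],
    [0.3,26.7,-0.5,110,0],
    [0.3,26.7,-0.5,110,0],
    [0.3,26.7,-0.5,110,0],
    [0.3,26.7,-0.5,110,0],
    [0.3,26.7,-0.5,90,0],
    [0.3,26.7,-0.5,40,0],
    [0.3,26.7,-0.5,-10,0],
    [0.3,26.7,-0.5,-10,0],
  ],
  force=30,
)

```text
clock: 35.72
eef_pos: [557.1, 300.8, 166.2]
eef_rot: [3.135, -0.005, 1.318]
wrist_force: [0.9, 0.2, -0.8]
finger_gap: 35.9
finger_force: 30.0
```

Emit:
arm_command(
  steps=[
    [0.3,-578,91,0,72.6],
    [0.3,-578,91,0,72.6],
    [0.3,-578,91,0,72.6],
    [0.3,-578,91,0,72.6],
    [0.3,-578,91,0,72.6],
    [0.3,-578,91,0,72.6],
    [0.3,-578,91,0,72.6],
    [0.3,-578,91,0,72.6],
    [0.3,-578,91,0,72.6],
    [0.3,-578,91,0,72.6],
    [0.3,-578,91,0,72.6],
    [0.3,-578,91,0,72.6],
    [0.3,-578,91,10,72.6],
    [0.3,-578,91,20,72.6],
    [0.3,-578,91,20,72.6],
    [0.3,-578,91,20,72.6],
  ],
)

```text
clock: 37.72
eef_pos: [499.3, -282.2, 140.5]
eef_rot: [3.142, -0.0, 0.051]
wrist_force: [0.1, -0.0, -0.4]
finger_gap: 36.0
finger_force: 30.0
```

```bash
python3 - <<'E'
from h import *
c=imaging.camera('wrist');save('w11',c['img']);jblocks(c)
E
```

```text
clock 37.775 tcp [ 499.3 -282.3  140.7] tcp in jig [108.2  46.4] gap 35.17228878679519 tool y deg -87.1
0.85 [410. 200.  43.  82.] jig [17.  40.5] [[37.0, 80.1], [35.3, -2.3], [-1.7, 0.7], [-2.7, 83.6]]
0.78 [370. 200.  46.  85.] jig [54.5 40. ] [[74.7, 79.4], [73.8, -1.0], [35.7, 0.5], [33.9, 81.1]]
0.6 [316. 226.  58. 105.] jig [106.9  67.2] [[134.0, 14.2], [79.9, 14.2], [77.3, 120.2], [136.3, 120.2]]
```

Emit:
arm_command(
  steps=[
    [0.3,0,0,40,0],
    [0.3,0,0,70,0],
    [0.3,0,0,86,0],
    [0.3,0,0,92,0],
    [0.3,0,0,95,0],
    [0.3,2,0,96,0],
    [0.3,4,0,96,0],
    [0.3,5,0,96,0],
    [0.3,6,0,96,0],
    [0.3,7,0,96,0],
    [0.3,8,0,96,0],
  ],
  force=20,
)

```text
clock: 39.2
eef_pos: [505.4, -282.0, 45.2]
eef_rot: [-3.141, 0.004, 0.051]
wrist_force: [-21.2, 0.6, 15.6]
finger_gap: 36.1
finger_force: 20.0
```

Emit:
arm_command(
  steps=[
    [0.42,-3,0,-1,0],
    [0.42,-3,0,-1,0],
    [0.42,-3,0,-1,0],
    [0.42,-3,0,-20,0],
    [0.42,-3,0,-35,0],
    [0,-3,-25,-35,0],
    [0,-3,-41,-35,0],
    [0,-3,-41,-20,0],
    [0,-3,-41,0,0],
    [0,-3,-41,4,0],
    [0,-3,-36,4,0],
    [0,-3,-30,4,0],
    [0,-3,-26,4,0],
    [0,-3,-22,4,0],
    [0,-3,-19,4,0],
    [0,-3,-17,4,0],
    [0,-3,-16,4,0],
    [0,-3,-15,4,0],
  ],
)

```text
clock: 41.45
eef_pos: [503.4, -267.1, 40.5]
eef_rot: [-3.142, 0.0, 0.051]
wrist_force: [1.2, 0.0, 0.8]
finger_gap: 0.3
finger_force: 0.2
```

Emit:
arm_command(
  steps=[
    [0,0,1,0,0],
    [0,0,2,0,0],
    [0,0,3,0,0],
    [0,0,4,0,0],
  ],
)

```text
clock: 41.95
eef_pos: [503.5, -269.4, 40.4]
eef_rot: [-3.138, 0.001, 0.051]
wrist_force: [-1.8, 19.1, 9.0]
finger_gap: 0.5
finger_force: 9.6
```

Emit:
arm_command(
  steps=[
    [0,0,-6,0,0],
    [0,0,-6,-60,0],
    [0.56,12,-560,-110,-72.6],
    [0.56,12,-560,-110,-72.6],
    [0.56,12,-560,-110,-72.6],
    [0.56,12,-560,-110,-72.6],
    [0.56,12,-560,-110,-72.6],
    [0.56,12,-560,-110,-72.6],
    [0.56,12,-560,-110,-72.6],
    [0.56,12,-560,-110,-72.6],
    [0.56,12,-560,-110,-72.6],
    [0.56,12,-560,-110,-72.6],
    [0.56,12,-560,-110,-72.6],
    [0.56,12,-560,-110,-72.6],
    [0.56,12,-560,-110,-72.6],
    [0.56,12,-560,-110,-72.6],
    [0.56,12,-560,-110,-72.6],
    [0.56,12,-560,-110,-72.6],
  ],
)

```text
clock: 44.2
eef_pos: [487.1, 288.7, 150.4]
eef_rot: [-3.142, 0.0, 1.318]
wrist_force: [-0.3, -1.2, 0.4]
finger_gap: 52.8
finger_force: 0.0
```

```bash
python3 - <<'E'
from h import *
c=imaging.camera('wrist');save('w12',c['img']);blocks(c)
E
```

```text
clock 44.25 tcp [487.1 288.8 150.5] tcp in box [21.5 31.4] yaw 75.5
0.93 [316. 173.  36.  80.] box [49.2 31.2] [[89.0, 49.0], [89.0, 14.0], [9.0, 12.0], [9.0, 50.0]] tool [ 27.7   0.2 114.5]
```

Emit:
arm_command(
  steps=[
    [0.56,27.7,0,40,0],
    [0.56,27.7,0,80,0],
    [0.56,27.7,0,100,0],
    [0.56,27.7,0,110,0],
    [0.56,27.7,0,110,0],
    [0.3,27.7,0,110,0],
    [0.3,27.7,0,110,0],
    [0.3,27.7,0,110,0],
    [0.3,27.7,0,110,0],
    [0.3,27.7,0,90,0],
    [0.3,27.7,0,40,0],
    [0.3,27.7,0,-10,0],
    [0.3,27.7,0,-10,0],
  ],
  force=30,
)

```text
clock: 45.92
eef_pos: [495.3, 316.4, 164.5]
eef_rot: [3.137, -0.005, 1.318]
wrist_force: [0.2, 0.1, -0.9]
finger_gap: 35.6
finger_force: 30.0
```

Emit:
arm_command(
  steps=[
    [0.3,-543,144,0,72.6],
    [0.3,-543,144,0,72.6],
    [0.3,-543,144,0,72.6],
    [0.3,-543,144,0,72.6],
    [0.3,-543,144,0,72.6],
    [0.3,-543,144,0,72.6],
    [0.3,-543,144,0,72.6],
    [0.3,-543,144,0,72.6],
    [0.3,-543,144,0,72.6],
    [0.3,-543,144,0,72.6],
    [0.3,-543,144,0,72.6],
    [0.3,-543,144,0,72.6],
    [0.3,-543,144,10,72.6],
    [0.3,-543,144,20,72.6],
    [0.3,-543,144,20,72.6],
    [0.3,-543,144,20,72.6],
  ],
)

```text
clock: 47.92
eef_pos: [497.7, -246.1, 140.5]
eef_rot: [-3.142, 0.0, 0.051]
wrist_force: [0.5, 0.7, -0.8]
finger_gap: 35.8
finger_force: 30.0
```

```bash
python3 - <<'E'
from h import *
c=imaging.camera('wrist');save('w13',c['img']);jblocks(c)
E
```

```text
clock 47.975 tcp [ 497.8 -246.2  140.7] tcp in jig [144.3  46.1] gap 36.055153211654165 tool y deg -87.1
0.96 [318. 225.  60. 102.] jig [142.6  67.4] [[170.1, 14.9], [115.1, 14.9], [112.5, 120.0], [172.5, 120.0]]
0.92 [410. 200.  43.  84.] jig [52.5 40.9] [[70.9, 80.0], [71.0, -0.5], [35.4, 1.7], [32.8, 82.5]]
0.71 [372. 200.  45.  84.] jig [90.5 39.6] [[111.3, 79.1], [110.2, -1.6], [71.1, 0.0], [69.4, 80.9]]
0.63 [446. 200.  49.  79.] jig [16.7 41. ] [[35.0, 79.9], [35.1, -1.3], [-0.4, 1.9], [-3.0, 83.6]]
```

Emit:
arm_command(
  steps=[
    [0.3,0,0,40,0],
    [0.3,0,0,70,0],
    [0.3,0,0,86,0],
    [0.3,0,0,92,0],
    [0.3,0,0,95,0],
    [0.3,2,0,96,0],
    [0.3,4,0,96,0],
    [0.3,5,0,96,0],
    [0.3,6,0,96,0],
    [0.3,7,0,96,0],
    [0.3,8,0,96,0],
  ],
  force=20,
)

```text
clock: 49.4
eef_pos: [503.8, -246.1, 45.0]
eef_rot: [-3.141, 0.005, 0.051]
wrist_force: [-21.5, -2.3, 13.1]
finger_gap: 35.5
finger_force: 20.0
```

Emit:
arm_command(
  steps=[
    [0.42,-3,0,-1,0],
    [0.42,-3,0,-1,0],
    [0.42,-3,0,-1,0],
    [0.42,-3,0,-20,0],
    [0.42,-3,0,-35,0],
    [0,-3,-25,-35,0],
    [0,-3,-41,-35,0],
    [0,-3,-41,-20,0],
    [0,-3,-41,0,0],
    [0,-3,-41,4,0],
    [0,-3,-36,4,0],
    [0,-3,-30,4,0],
    [0,-3,-26,4,0],
    [0,-3,-22,4,0],
    [0,-3,-19,4,0],
    [0,-3,-17,4,0],
    [0,-3,-16,4,0],
    [0,-3,-15,4,0],
  ],
)

```text
clock: 51.65
eef_pos: [501.9, -230.9, 40.4]
eef_rot: [-3.142, 0.0, 0.051]
wrist_force: [-0.1, 1.1, -0.5]
finger_gap: 0.3
finger_force: 0.2
```

Emit:
arm_command(
  steps=[
    [0,0,1,0,0],
    [0,0,2,0,0],
    [0,0,3,0,0],
    [0,0,4,0,0],
  ],
)

```text
clock: 52.15
eef_pos: [502.0, -233.4, 40.4]
eef_rot: [-3.139, 0.001, 0.051]
wrist_force: [-0.1, 18.8, 7.5]
finger_gap: 0.4
finger_force: 9.1
```

Emit:
arm_command(
  steps=[
    [0.255,-1,-6,0,0],
    [0.255,-1,-6,-35,0],
    [0.255,-54,-6,-35,0],
    [0.255,-56,50,-35,0],
    [0.255,-56,105,-35,0],
    [0.255,-56,120,-35,0],
    [0.255,-56,120,-20,0],
    [0.255,-56,120,0,0],
    [0.255,-53,120,0,0],
    [0.255,-50,120,0,0],
    [0.255,-48,120,0,0],
    [0.255,-46,120,0,0],
    [0.255,-45,120,0,0],
    [0.255,-44,120,0,0],
  ],
)

```text
clock: 53.9
eef_pos: [460.1, -356.8, 41.0]
eef_rot: [-3.138, 0.01, 0.051]
wrist_force: [-43.6, 3.5, 24.2]
finger_gap: 23.8
finger_force: 21.7
```

Emit:
arm_command(
  steps=[
    [0.255,-6,0,0,0],
    [0.255,-12,0,0,0],
    [0.255,-12,-40,0,0],
    [0.255,-12,-72,0,0],
    [0.255,-12,-72,0,0],
    [0.255,-8,-72,0,0],
    [0.255,-5,-72,0,0],
    [0.255,-4,-72,0,0],
    [0.255,-3,-72,0,0],
  ],
)

```text
clock: 55.02
eef_pos: [456.3, -286.0, 40.4]
eef_rot: [-3.141, 0.003, 0.05]
wrist_force: [-18.2, -3.2, 11.8]
finger_gap: 24.3
finger_force: 9.0
```

Emit:
arm_command(
  steps=[
    [0.255,-10,0,0,0],
    [0.255,-10,0,-50,0],
    [0.255,-10,35,-100,0],
    [0.255,-10,35,-150,0],
    [0.255,-10,35,-150,0],
    [0.255,-10,35,-150,0],
  ],
)

```text
clock: 55.78
eef_pos: [448.9, -320.5, 189.4]
eef_rot: [-3.141, 0.001, 0.051]
wrist_force: [0.6, -0.2, -0.4]
finger_gap: 24.2
finger_force: 0.0
```

```bash
python3 - <<'E'
from h import *
c=imaging.camera('wrist');im=c['img'];jblocks(c)
uv=proj(c,[[JC[0]-40,JC[1]+72,40]])[0].astype(int);x0=max(0,uv[0]-130);y0=max(0,uv[1]-90);print(x0,y0)
save('w14',cv2.resize(im[y0:y0+170,x0:x0+250],None,fx=3.2,fy=3.2,interpolation=cv2.INTER_CUBIC))
E
```

```text
clock 55.825 tcp [ 448.9 -320.4  189. ] tcp in jig [72.7 98.7] gap 24.28136652562904 tool y deg -87.1
0.89 [299. 142.  38.  78.] jig [89.5 41.2] [[107.9, 1.2], [71.3, 0.6], [69.9, 81.2], [108.7, 81.8]]
0.81 [265. 144.  34.  74.] jig [125.9  41.4] [[142.6, 1.2], [105.9, 1.2], [108.0, 81.6], [147.0, 81.6]]
0.66 [295. 151. 211. 121.] jig [94.1 52.1] [[200.7, -15.5], [-14.6, -15.6], [-23.8, 119.6], [214.2, 119.7]]
0.63 [364. 143.  37.  74.] jig [16.7 41. ] [[35.2, 80.3], [34.5, 0.4], [-0.8, 1.6], [-2.3, 81.6]]
0.6 [332. 144.  36.  75.] jig [52.4 40.8] [[70.3, 1.1], [35.6, 1.1], [33.4, 80.4], [70.1, 80.4]]
183 49
```

View pics/w14.png

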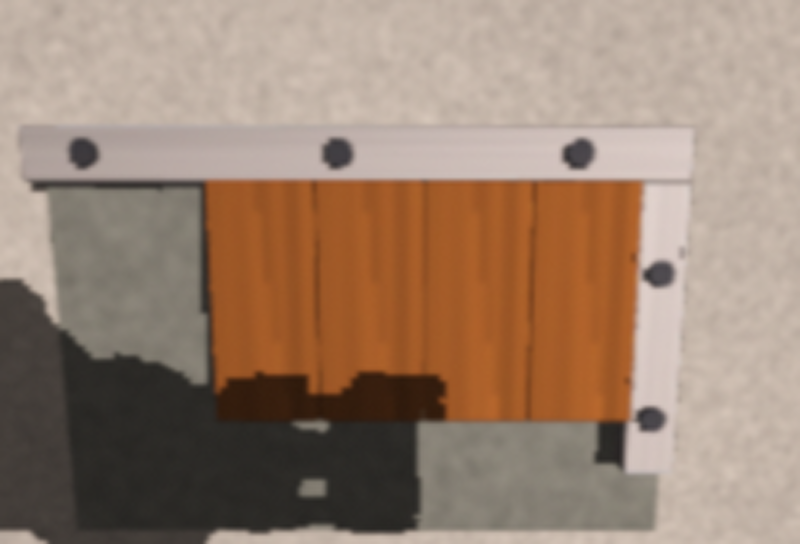

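The picture shows all four blocks flush with the fences. There are hairline gaps at crop columns 316 and 530, so I'll give one last sideways push.

Emit:
arm_command(
  steps=[
    [0,56,-60,0,0],
    [0,56,-94,30,0],
    [0,56,-94,80,0],
    [0,56,-94,130,0],
    [0,56,-94,148,0],
    [0,56,-94,149,0],
    [0,56,-90,149,0],
    [0,56,-87,149,0],
    [0,56,-85,149,0],
    [0,56,-84,149,0],
    [0,56,-83,149,0],
    [0,56,-82,149,0],
    [0,56,-81,149,0],
    [0,56,-81,149,0],
  ],
)

```text
clock: 57.62
eef_pos: [501.3, -233.6, 42.3]
eef_rot: [-3.136, 0.001, 0.051]
wrist_force: [-2.4, 30.8, 16.5]
finger_gap: 0.4
finger_force: 15.1
```

Emit:
arm_command(
  steps=[
    [0,0,-6,0,0],
    [0,0,-6,-50,0],
    [1,-61,-183,-95,-72.6],
    [1,-61,-183,-95,-72.6],
    [1,-61,-183,-95,-72.6],
    [1,-61,-183,-95,-72.6],
    [1,-61,-183,-95,-72.6],
    [1,-61,-183,-95,-72.6],
    [1,-61,-183,-95,-72.6],
    [1,-61,-183,-95,-72.6],
    [1,-61,-183,-95,-72.6],
    [1,-61,-183,-95,-72.6],
  ],
)

```text
clock: 59.12
eef_pos: [430.9, -57.3, 136.5]
eef_rot: [3.142, 0.0, 1.316]
wrist_force: [0.4, 0.1, 0.4]
finger_gap: 93.6
finger_force: 0.0
```

```bash
python3 - <<'E'
from h import *
p,Rm,s=pose();print(p,s['clock'],s['eef_rot'],s['finger_gap'])
c=imaging.camera('wrist')
for q in bar(c):
    B=np.array([atz(c,np.array(u)+.5,27) for u in q[2]]);print(q,((B-p)@Rm).round(1).tolist(),((B.mean(0)-p)@Rm).round(1))
E
```

```text
[430.93908915 -57.32478216 136.48138592] 59.125 [3.14153328e+00 1.11494344e-05 1.31609285e+00] 93.64266379383452
([279, 189, 72, 14, 920], [314.2, 195.9], [[279.0, 189.0], [350.0, 189.0], [350.0, 202.0], [279.0, 202.0]]) [[14.5, -34.4, 109.5], [14.5, 34.9, 109.5], [1.5, 35.3, 109.5], [1.5, -34.8, 109.5]] [  8.    0.3 109.5]
```

Emit:
arm_command(
  steps=[
    [1,7.5,0,40,0],
    [1,7.5,0,80,0],
    [1,7.5,0,100,0],
    [1,7.5,0,110,0],
    [1,7.5,0,110.5,0],
    [0.6,7.5,0,110.5,0],
    [0.6,7.5,0,110.5,0],
    [0.6,7.5,0,110.5,0],
    [0.6,7.5,0,110.5,0],
    [0.6,7.5,0,110.5,0],
    [0.6,7.5,0,110.5,0],
  ],
  force=50,
)

```text
clock: 60.6
eef_pos: [433.1, -50.1, 26.4]
eef_rot: [3.141, -0.0, 1.318]
wrist_force: [-1.7, -0.2, 6.3]
finger_gap: 69.3
finger_force: 50.0
```

Emit:
arm_command(
  steps=[
    [0.6,0,0,-8,0],
    [0.6,0,0,-20,0],
    [0.6,0,0,-35,0],
    [0.6,0,0,-50,0],
    [0.6,0,0,-65,0],
    [0.6,0,0,-75,0],
    [0.6,0,0,-75,0],
  ],
)

```text
clock: 61.48
eef_pos: [433.1, -50.1, 101.6]
eef_rot: [3.14, -0.0, 1.318]
wrist_force: [-0.4, 0.2, -0.8]
finger_gap: 69.7
finger_force: 50.0
```

```bash
python3 - <<'E'
from h import *
p,Rm,s=pose();print(p,s['clock'],s['eef_rot'],s['finger_gap'],s['moment'],s['wrist_force'])
c=imaging.camera('scene');im=c['img'][150:310,290:520]
w=imaging.camera('wrist');a=w['img'][0:250,140:500]
a=cv2.resize(a,None,fx=1.6,fy=1.6);b=cv2.resize(im,(576,400))
save('w15',np.vstack([a[:300],b[:300]]))
E
```

```text
[433.11132831 -50.08106545 101.61543327] 61.475 [ 3.14033256e+00 -7.12573618e-05  1.31799807e+00] 69.72896554042735 [-0.13810058  0.00475106  0.00052754] [-0.43850101  0.17796277 -0.81516892]
```

View pics/w15.png

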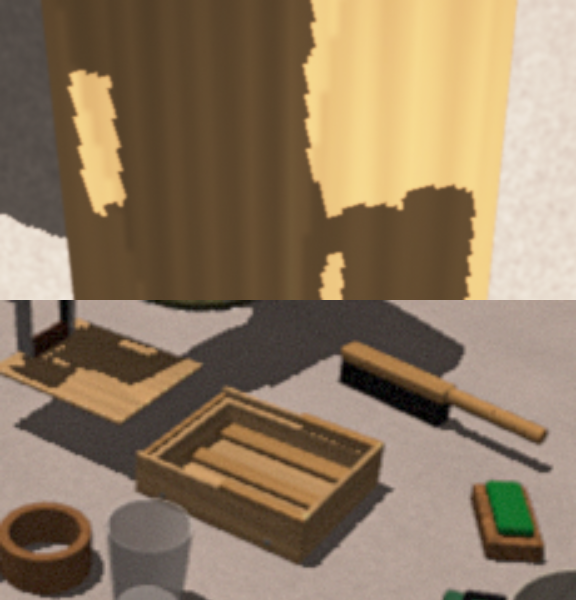

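Emit:
arm_command(
  steps=[
    [0.6,20,0,0,0],
    [0.6,45,0,0,0],
    [0.6,70,0,0,0],
    [0.6,95,0,0,0],
    [0.6,115,0,5,0],
    [0.6,128,0,10,0],
    [0.6,132,0,13,0],
    [0.6,132,0,13,0],
    [0.6,132,0,13,0],
  ],
)

```text
clock: 62.7
eef_pos: [465.8, 77.3, 88.0]
eef_rot: [3.142, 0.0, 1.317]
wrist_force: [-1.2, -0.0, -1.3]
finger_gap: 69.8
finger_force: 50.0
```

Emit:
arm_command(
  steps=[
    [0.6,0,0,0,0],
    [0.6,0,0,0,0],
    [0.6,0,0,0,0],
    [0.6,0,0,0,0],
  ],
  force=6,
)

```text
clock: 63.2
eef_pos: [465.9, 77.7, 88.0]
eef_rot: [3.141, -0.0, 1.318]
wrist_force: [0.5, 0.1, -0.4]
finger_gap: 69.6
finger_force: 6.0
```

```bash
cat >> h.py <<'E'
def lidview(c):
    """lid edges in some wrist rows -> width, centre, depth geometry in the tool frame"""
    g=cv2.GaussianBlur(c['img'],(3,3),0)
    x=trace(c,'lid')[:1]
    if not x: print('no lid');return
    m=x[0]['region'];print('lid p',x[0]['p'],np.round(x[0]['rect']))
    for v in range(5,200,25):
        q=np.flatnonzero(m[v])
        if len(q)<50: continue
        w=q[-1]-q[0]+1;d=281.1*170/w;y=(v-202.5)/281.1*d
        print(v,q[0],q[-1],'tool x %.1f z %.1f yc %.1f'%(64.9-.224*d-.975*y,-160.8+.975*d-.224*y,((q[0]+q[-1]+1)/2-315.1)/281.1*d))
E
python3 - <<'E'
from h import *
p,Rm,s=pose();print(p,s['clock'],s['finger_gap'],s['finger_force'],s['moment'],s['wrist_force'])
c=imaging.camera('wrist');save('w16',c['img']);lidview(c)
E
```

```text
[465.88662642  77.73528323  88.01686426] 63.2 69.64455818211474 6.000047922134399 [-0.13953764 -0.09083016 -0.03990643] [ 0.45275256  0.11575465 -0.39994991]
lid p 0.63 [318. 133. 278. 264.]
5 178 454 tool x 144.4 z 34.6 yc 0.9
30 179 452 tool x 130.2 z 33.2 yc 0.6
55 181 449 tool x 116.0 z 33.3 yc 0.3
80 182 448 tool x 100.9 z 31.2 yc 0.3
105 184 447 tool x 85.6 z 29.7 yc 0.6
130 185 446 tool x 69.9 z 27.6 yc 0.6
155 187 444 tool x 53.9 z 26.8 yc 0.6
180 188 443 tool x 37.7 z 24.5 yc 0.6
```

Emit:
arm_command(
  steps=[
    [0.6,0,0,2,0],
    [0.6,0,0,4,0],
    [0.6,0,0,5.5,0],
    [0.6,5,0,5.5,0],
    [0.6,10,0,5.5,0],
    [0.6,15,0,5.5,0],
    [0.6,20,0,5.5,0],
    [0.6,25,0,5.5,0],
    [0.6,30,0,6,0],
  ],
  force=10,
)

```text
clock: 64.42
eef_pos: [473.5, 107.2, 82.0]
eef_rot: [3.141, -0.0, 1.318]
wrist_force: [0.5, -0.6, 0.0]
finger_gap: 70.2
finger_force: 10.0
```

```bash
python3 - <<'E'
from h import *
p,Rm,s=pose();print(p,s['clock'],s['finger_gap'],s['finger_force'],s['moment'],s['wrist_force'])
c=imaging.camera('wrist');save('w17',c['img']);lidview(c)
E
```

```text
[473.45166892 107.16478747  81.96629865] 64.425 70.17841719759163 9.999982416629791 [-0.02145375 -0.03516375 -0.05296937] [ 0.49120049 -0.62630074  0.02875149]
lid p 0.9 [315. 133. 280. 266.]
5 174 457 tool x 142.5 z 29.7 yc 0.5
30 176 455 tool x 128.8 z 29.1 yc 0.5
55 178 453 tool x 114.7 z 28.4 yc 0.6
80 180 451 tool x 100.2 z 27.6 yc 0.6
105 182 449 tool x 85.3 z 26.9 yc 0.6
130 184 447 tool x 69.9 z 26.1 yc 0.6
155 186 446 tool x 54.1 z 24.6 yc 0.9
180 187 444 tool x 37.9 z 23.1 yc 0.6
```

Emit:
arm_command(
  steps=[
    [0.6,8,0,0,0],
    [0.6,16,0,0.5,0],
    [0.6,24,0,1,0],
    [0.6,32,0,1.5,0],
    [0.6,40,0,2,0],
    [0.6,48,0,2,0],
    [0.6,56,0,2.5,0],
    [0.6,60,0,2.5,0],
    [0.6,64,0,2.5,0],
  ],
)

```text
clock: 65.65
eef_pos: [489.4, 169.0, 79.4]
eef_rot: [-3.142, 0.0, 1.318]
wrist_force: [0.1, -0.4, -0.7]
finger_gap: 69.9
finger_force: 10.0
```

Emit:
arm_command(
  steps=[
    [0.6,5,0,0,0],
    [0.6,9,0,0,0],
    [0.6,11,0,0,0],
    [0.6,13,0,0,0],
    [0.6,14,0,0,0],
    [0.6,15,0,0,0],
  ],
)

```text
clock: 66.4
eef_pos: [493.1, 183.3, 79.4]
eef_rot: [-3.142, 0.0, 1.318]
wrist_force: [-0.4, -1.1, -0.6]
finger_gap: 70.2
finger_force: 10.0
```

Emit:
arm_command(
  steps=[
    [0.6,0,0,2,0],
    [0.6,0,0,4,0],
    [0.6,0,0,6,0],
    [0.6,0,0,7.5,0],
    [0.6,0,0,9,0],
    [0.6,0,0,9,0],
  ],
)

```text
clock: 67.15
eef_pos: [493.1, 183.4, 70.5]
eef_rot: [3.142, -0.0, 1.318]
wrist_force: [-0.5, 0.2, 2.1]
finger_gap: 69.8
finger_force: 10.0
```

Emit:
arm_command(
  steps=[
    [0.8,0,0,0,0],
    [1,0,0,0,0],
    [1,0,0,0,0],
    [1,0,0,0,0],
    [1,0,0,-30,0],
    [1,0,0,-66,0],
    [1,0,0,-66,0],
    [1,0,0,-66,0],
  ],
)

```text
clock: 68.15
eef_pos: [492.8, 183.2, 135.8]
eef_rot: [-3.141, 0.0, 1.318]
wrist_force: [0.1, -0.2, -0.1]
finger_gap: 94.2
finger_force: 0.0
```

```bash
python3 - <<'E'
from h import *
p,Rm,s=pose();print(p,s['clock'])
c=imaging.camera('wrist')
for q in bar(c):
    print(q[0],q[2],[((np.array([atz(c,np.array(u)+.5,z) for u in q[2]]).mean(0)-p)@Rm).round(1).tolist() for z in (71,76)])
w=imaging.camera('scene')
a=cv2.resize(c['img'][130:250,180:450],None,fx=2.5,fy=2.5,interpolation=cv2.INTER_CUBIC);b=cv2.resize(w['img'][175:275,335:475],(675,482),interpolation=cv2.INTER_CUBIC)[:300]
save('w18',np.vstack([a,b]))
E
```

```text
[492.78537334 183.22576682 135.81119836] 68.15
[274, 207, 84, 16, 1250] [[273.79998779296875, 222.0], [274.0, 207.0], [357.0, 208.0], [356.8999938964844, 223.0]] [[0.7, 1.0, 64.8], [2.1, 1.0, 59.8]]
```

View pics/w18.png

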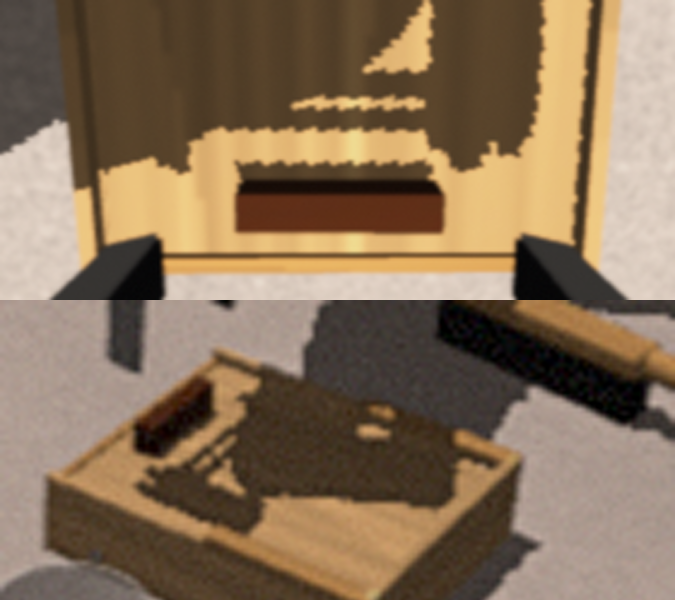

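The picture shows the lid lying flat, with its front edge behind the lip (a thin dark gap at crop row 255). The bar is at its original height, so the lid has dropped home. One last check of the row and the other things from the top camera.

Emit:
arm_command(
  steps=[
    [1,-60,0,-60,0],
    [1,-120,0,-80,0],
    [1,-180,0,-80,0],
    [1,-240,0,-80,0],
    [1,-300,50,-80,40],
    [1,-350,50,-80,60],
    [1,-400,60,-80,72.6],
    [1,-450,60,-80,72.6],
    [1,-470,60,-80,72.6],
    [1,-470,60,-80,72.6],
    [1,-470,60,-80,72.6],
    [1,-470,60,-80,72.6],
    [1,-470,60,-80,72.6],
  ],
)

```text
clock: 69.92
eef_pos: [433.6, -286.7, 216.1]
eef_rot: [-3.141, 0.0, 0.054]
wrist_force: [-0.5, -0.6, 0.3]
finger_gap: 93.9
finger_force: 0.0
```

```bash
python3 - <<'E'
from h import *
c=imaging.camera('wrist');save('w19',c['img']);jblocks(c)
t=imaging.camera('top')
for n in ['water','tape','rosette','brush','sander','lid']:
    print(n,[(np.round(x['rect'],0).tolist(),round(x['p'],2)) for x in find_in(t,n)[:1]])
# hairline check across the row at y=40, z=40
J=JC+0; P=[np.r_[JC+JM@np.array([x,25.]),40] for x in np.arange(-6,156,1.5)]
uv=proj(c,P).round().astype(int);g=cv2.cvtColor(c['img'],cv2.COLOR_RGB2GRAY);print([int(g[v,u]) for u,v in uv])
E
```

```text
clock 69.975 tcp [ 433.6 -286.7  216.2] tcp in jig [107.1 112.2] gap 94.01193877532228 tool y deg -86.9
0.97 [300. 131.  31.  70.] jig [124.8  40.6] [[142.6, 1.4], [107.9, 0.6], [106.0, 79.8], [142.7, 80.7]]
0.8 [393. 131.  33.  70.] jig [16.4 40.6] [[34.7, 79.6], [34.7, -0.2], [-0.8, 1.4], [-2.9, 81.4]]
0.68 [329. 132.  34.  72.] jig [88.5 41.1] [[107.3, 1.2], [71.1, 1.0], [68.8, 81.0], [107.0, 81.2]]
0.65 [363. 132.  36.  78.] jig [52.7 40.4] [[71.7, 80.8], [70.6, -1.3], [34.7, -0.1], [33.6, 82.2]]
water [([268.0, 206.0, 67.0, 49.0], 0.73)]
tape [([310.0, 146.0, 26.0, 26.0], 0.57)]
rosette [([400.0, 139.0, 41.0, 32.0], 0.97)]
brush [([227.0, 269.0, 75.0, 32.0], 0.76)]
sander [([198.0, 215.0, 23.0, 31.0], 0.69)]
lid []
[179, 186, 195, 188, 160, 106, 103, 99, 95, 93, 96, 99, 100, 99, 97, 99, 103, 105, 102, 101, 100, 99, 100, 101, 101, 99, 99, 93, 87, 102, 104, 100, 93, 93, 94, 100, 101, 99, 96, 97, 100, 104, 102, 100, 100, 99, 100, 100, 100, 99, 98, 81, 79, 80, 87, 97, 93, 91, 96, 99, 100, 97, 94, 94, 101, 102, 101, 99, 96, 96, 97, 98, 97, 96, 94, 90, 92, 98, 100, 97, 93, 90, 92, 95, 97, 95, 92, 94, 98, 101, 100, 96, 95, 94, 95, 95, 95, 94, 93, 89, 44, 38, 38, 53, 110, 115, 113, 113]
```

```bash
python3 -c "from cell import job; print(job.sign_off())"
```

```text
the job is handed in; nothing more can be done
None
```

The job is handed in: all four blocks lie flush and tight in the jig corner, and the lid is back in its grooves, dropped home behind the lip. Tape, rosette, brush and sander were seen unmoved at the end; the bottle, cup and roller got no good final check, but the arm stayed clear of them.

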